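# Set the sight cell in the dust monitor

## Task

Put the clear-windowed sight cell (the one with orange sides) upright into the square seat of the dust monitor, turned so that its two clear faces look squarely at the lamp and the receiver, and let go of it. Set it down rather than dropping it, and leave the other two cells standing where they are.

Things in the scene. Friction and masses are not known exactly. Their poses are not given: they have to be found in the camera images.
- clear_cell: The cell to set: loose upright block 44 x 44 mm, 80 mm tall, about 0.18 kg. Faces +y and -y are clear panes; +x and -x are solid orange, 44 mm apart: grip these. Black cap with a white line along y, from clear face to clear face. Origin: centre of its underside; z up. Either clear face may look at the lamp. Stands on the table, turned any way, 110 mm or more from the other cells' centres.
- seat (a point): Centre of the monitor's seat floor, 12 mm above the table: black square recess 64 x 64 mm in an aluminium rim 5 mm high, 6 mm wide, open on both x sides above the rim. y: light path, from receiver (white post, -y) to lamp (blue post, red lens, +y); z up. Posts 60 mm wide, 70 mm above the floor; lenses 72 mm from the centre. Grey base 110 (x) x 240 (y) mm, fixed, heading varies.
- amber_cell: Another cell, to be left alone: same block shape and size (44 x 44 mm, 80 mm tall), origin at the centre of its underside, z up. Green sides on +x and -x, amber panes on +y and -y, black cap with a yellow line. Loose, on the table, at least 110 mm from the other cells centre to centre.
- blank_cell: A blanking cell, to be left alone: same block shape and size (44 x 44 mm, 80 mm tall), origin at the centre of its underside, z up. Faces and cap plain grey above a black foot, no window and no line. Loose, on the table, at least 110 mm from the other cells centre to centre.
Things that resemble listed ones, but are neither listed nor needed, are in the scene too. Leave any red look-alike of the clear_cell alone.

How it is judged:
By the outcome, as a careful person would: the job done as asked, in the order asked, and still so for the second after the job is handed in, with the robot touching nothing.
It also fails if it takes over 38 s, if anything falls off the work surface, if the arm or the gripper's body presses on something with over 40 N, if the wrist force passes 120 N, or if a joint passes its speed limit or range.

## Robot

A 7-joint arm with a two-finger parallel gripper is mounted at the origin on the work surface. World frame = base frame: x ahead of the robot, y to its left, z up, the work surface at z = 0. Lengths are in m, angles in rad, forces in N, time in s.
With the tool pointing down it reaches from about 0.425 to 0.875 m from the base axis. Payload 4.7 kg.
Tool frame: the origin (TCP) lies midway between the tips of the shut fingers; the grasp point (between the pads) lies manip.pinch_z behind it (manip.pinch_z is the distance from the TCP to the grasp point, in m); x points along the fingers, y is the direction in which the jaws open and shut, and the axes are right-handed (so a half turn about x gives the same grasp; the last joint's range is limited). The gripper opens to 85 mm and grips with 20 to 120 N. Pads are 22 mm wide; open, the fingers measure 114 mm over their backs; the gripper's body (76 mm by 85 mm) begins 54 mm behind the grasp point. The pads swing forward as they close: fully open they stand 13 mm farther back than shut.
Start: joints at [-1.298, 0.321, -0.07, 1.45, 0.023, 1.371, -0.057], TCP at [0.166, 0.628, 0.231] pointing down, gripper open.
Joint ranges: [-2.86, 2.86], [-0.3, 2.09], [-1.38, 1.24], [0.06, 2.45], [-1.56, 4.7], [0.09, 2.05], [-2.69, 2.69]. Speed limits (rad/s): [2.57, 2.57, 3.14, 3.14, 3.14, 3.14, 3.14].

## Interface

Orientations are given as a 3x3 rotation matrix whose columns are the frame's x, y, z axes.
In Python, from station import monitor, optics, order, manip gives the robot as it stands. The module is installed in compiled form; this text tells all that it offers.
- The arm moves only by the shell command python3 -m inch 'ROWS' [FORCE]. ROWS is JSON, one flat list of numbers, 7 for each row, row after row: the shift along the tool's x, y, z in units of 0.25 m (1.0 is 0.25 m), then the turn, a rotation vector about the tool's x, y, z in units of pi rad (1.0 is pi rad), then the opening, from 0 (shut) to 1 (fully open). In form: [tx, ty, tz, wx, wy, wz, gripper, tx, ty, tz, wx, wy, wz, gripper, ...]. A call has 1 to 20 rows; each row is the pose to reach, as a shift and turn from the pose commanded when the call began, along the tool's axes at that moment, turning the shorter way round; what a row does not reach only later rows make up. A row lasts 1/10 s, in which the tool goes at most 50 mm and 8.59 degrees, less where a joint would pass 70% of its speed; a pose out of reach is approached as far as the arm can. A call with a number of a shift or a turn outside -1 to 1 is refused whole. A call with a gripper value outside its range is refused whole. The fingers move at their own pace and stop on an object; FORCE is the grip in N (left out, the last holds). Time passes only in rows, so rows that repeat a pose let the fingers close. It gives the time, the measured TCP pose, the force and the opening at its end, in the units of the state.
- monitor.state(): the state, without advancing time (a new reading comes with each control period).
- optics.get_image(name): name is "scene" or "top"; returns the picture (480x640x3 uint8, red, green, blue); there is no depth.
- optics.calibration(name): a dict with "K" (3x3 intrinsics, pixels), "R" (3x3) and "t" (3): a world point X has camera coordinates R X + t. Camera axes: x right, y down, z forward; pixel columns grow to the right and rows downward; lengths in m; the calibration is good to about 2 mm. A picture is of the moment at which its call begins. calibration takes no time and is no camera call.
- order.close_job(): hands the job in, once; it reports no verdict.
The state is a dict: "time_s": time; "joint_positions": joint angles; "qd": joint speeds; "effort": joint torques, N m; "tcp_pos": TCP position; "tool_rot": TCP orientation; "ft_force": force on the tool from outside, world axes, zero at the start; "wrist_torque": the same for the moment, N m; "gripper_width": finger opening in m.
Only numpy, scipy, OpenCV 4.12 (cv2) and the standard library are available. Lean on these libraries where they do the work, as an engineer would, in place of code of your own. Each camera call takes 0.05 s, during which the arm holds its last target. There are 200 camera calls.

## Working session

There is one attempt and no reset: what is moved stays moved. The work goes in short steps, Python scripts to look and compute and a shell command to move; the robot and the scene stay as the last step left them, time stands still between calls to the robot, and variables do not carry over. Pictures are saved under pics/ and viewed, about 8 in all and at most 12, crops included, and the job is handed in when it is done.

```bash
mkdir -p pics
python3 - <<'E'
from station import monitor, optics, manip
import cv2,numpy as np
np.set_printoptions(precision=4,suppress=True)
s=monitor.state();print(s['time_s'],s['tcp_pos'],s['gripper_width'],manip.pinch_z);print(np.array(s['tool_rot']))
for n in("top","scene"):
    cv2.imwrite(f"pics/{n}0.png",optics.get_image(n)[:,:,::-1]);c=optics.calibration(n)
    print(n,np.array(c['K']),np.array(c['R']),np.array(c['t']))
E
```

```text
0.0 [0.1662 0.6278 0.2302] 0.08522611337668991 0.0187
[[-0.0004  0.2558  0.9667]
 [-0.0018  0.9667 -0.2558]
 [-1.     -0.0019  0.0001]]
top [[607.6233   0.     310.231 ]
 [  0.     607.6233 236.2734]
 [  0.       0.       1.    ]] [[-0.0227 -0.9997 -0.0018]
 [-0.9805  0.0226 -0.1951]
 [ 0.1951 -0.0027 -0.9808]] [-0.0543  0.5262  1.1401]
scene [[462.2364   0.     317.0417]
 [  0.     462.2364 246.929 ]
 [  0.       0.       1.    ]] [[-0.2421  0.9702  0.0036]
 [ 0.8356  0.2104 -0.5075]
 [-0.4931 -0.1199 -0.8617]] [ 0.1852 -0.4187  1.2298]
```

View pics/top0.png

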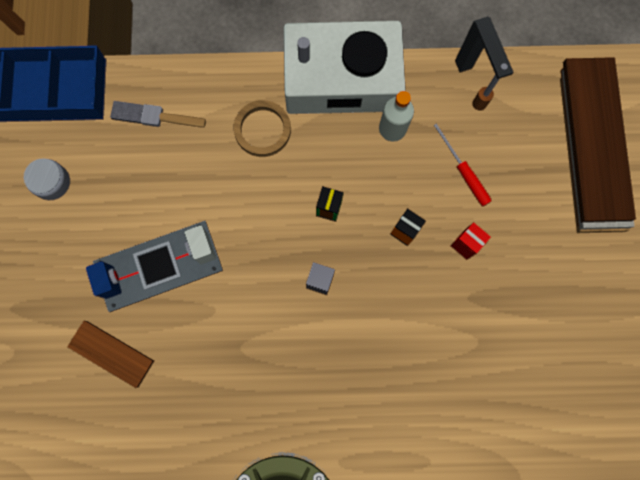

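View pics/scene0.png

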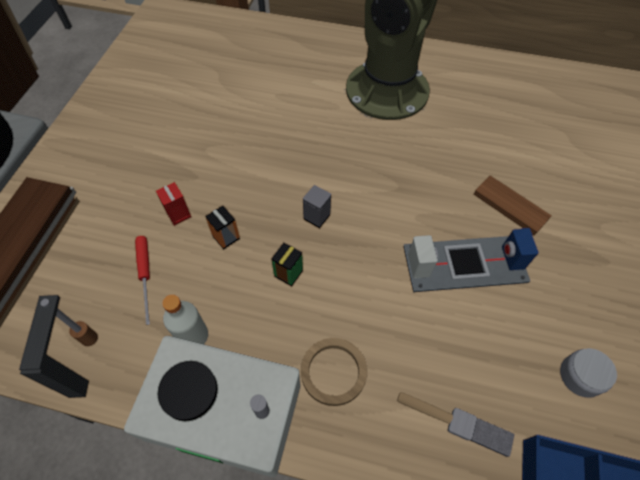

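The top picture shows these cell candidates: (408,226) has orange sides and a black cap with a white line. (471,240) is the red look-alike, (330,203) is amber with a yellow line, and (320,278) is the grey blank. (408,226) fits clear_cell. The seat is at (156,265), with the lamp (blue post) at (103,280) and the receiver (white post) at (198,241). I'll confirm in an enlarged crop.

Run:
```python
import cv2,numpy as np
t=cv2.imread('pics/top0.png');s=cv2.imread('pics/scene0.png')
f=lambda im,x,y,w,h,k:cv2.resize(im[y:y+h,x:x+w],None,fx=k,fy=k,interpolation=cv2.INTER_CUBIC)
a=f(t,380,200,50,50,8);b=f(s,195,200,50,50,8)
c=f(t,80,215,160,100,5)[:,:] 
cv2.imwrite('pics/cell.png',np.hstack([a,b]));cv2.imwrite('pics/seat.png',c)
```

```text
(no output)
```

View pics/cell.png

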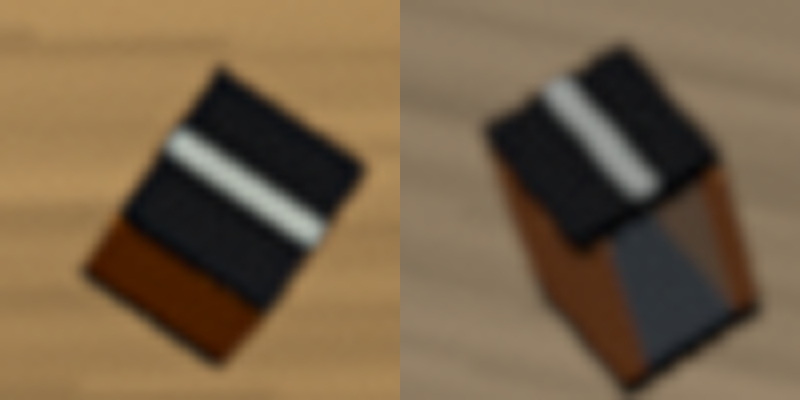

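View pics/seat.png

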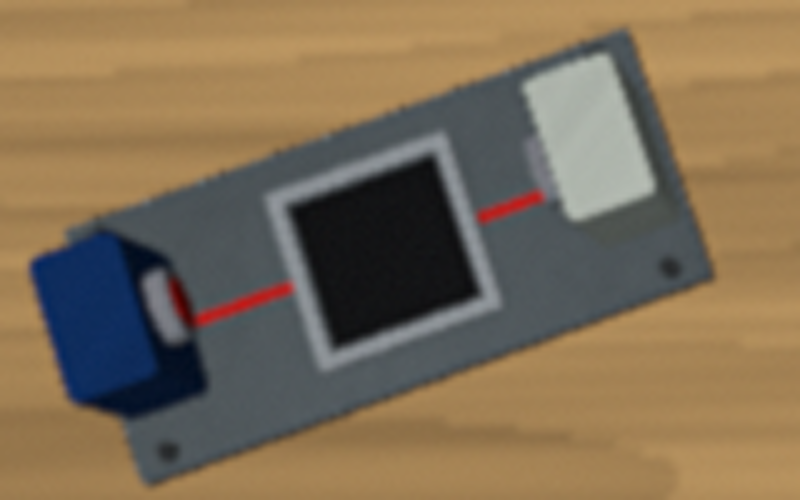

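Confirmed: black cap, white line, orange sides and a clear pane. I read the cap corners in the left crop at (220,70), (365,165), (265,305) and (125,215). The rim's outer corners in the seat crop are (265,195), (445,133), (500,303) and (322,370).

```bash
cat > h.py <<'E'
import numpy as np
from station import monitor, optics, manip
np.set_printoptions(precision=4,suppress=True)
def ray(n,uv,z):
    c=optics.calibration(n);K,R,t=[np.array(c[k]) for k in 'KRt']
    o=-R.T@t;d=R.T@np.linalg.solve(K,[*uv,1.]);return (o+d*(z-o[2])/d[2])[:2]
def crop(n,pts,x,y,k,z):
    return np.array([ray(n,((p[0]+.5)/k-.5+x,(p[1]+.5)/k-.5+y),z) for p in pts])
def ang(v): return np.degrees(np.arctan2(v[1],v[0]))
E
python3 - <<'E'
from h import *
def rep(n,P):
    e=np.roll(P,-1,0)-P
    print(n,P.mean(0),'sides',np.linalg.norm(e,axis=1)*1e3,'ang',[ang(v) for v in e])
rep('cell top',crop('top',[(220,70),(365,165),(265,305),(125,215)],380,200,8,.08))
L=crop('top',[(172,142),(318,238)],380,200,8,.08);print('line',L.mean(0),ang(L[1]-L[0]))
rep('cell scene',crop('scene',[(222,45),(318,158),(183,248),(90,130)],195,200,8,.08))
L=crop('scene',[(158,85),(247,192)],195,200,8,.08);print('line',L.mean(0),ang(L[1]-L[0]))
rep('rim',crop('top',[(265,195),(445,133),(500,303),(322,370)],80,215,5,.017))
rep('rim in',crop('top',[(287,205),(432,152),(482,295),(333,348)],80,215,5,.017))
rep('base',crop('top',[(628,30),(715,277),(150,485),(66,232)],80,215,5,.012))
L=crop('top',[(195,322),(542,195)],80,215,5,.012);print('red',L.mean(0),ang(L[0]-L[1]))
print('seat scene',ray('scene',(467,261),.017))
E
```

```text
cell top [ 0.5406 -0.2586] sides [41.4451 42.5403 39.5595 43.0437] ang [np.float64(-125.87882017064632), np.float64(142.42846995801537), np.float64(54.87049658727834), np.float64(-35.03704989922162)]
line [ 0.5402 -0.2589] -125.85895035196168
cell scene [ 0.5438 -0.2553] sides [44.06   40.6529 44.1994 40.0184] ang [np.float64(52.6041644698803), np.float64(-35.029377155668705), np.float64(-128.212096036784), np.float64(144.81484922831345)]
line [ 0.5421 -0.2563] 52.56021996095513
rim [0.4812 0.2431] sides [75.5925 73.4815 74.6065 75.3884] ang [np.float64(-71.71556652198382), np.float64(-161.33073423785754), np.float64(109.7388404498314), np.float64(19.427248839704134)]
rim in [0.4812 0.2429] sides [61.2058 62.3184 62.1362 61.5444] ang [np.float64(-70.61384533019884), np.float64(-159.97965428839348), np.float64(108.67554090756312), np.float64(19.166554906068953)]
base [0.48   0.2411] sides [108.6021 236.5734 109.1157 238.5501] ang [np.float64(-160.62220825529724), np.float64(109.24507431563666), np.float64(20.41494295388352), np.float64(-70.87289846853083)]
red [0.4786 0.2499] 109.3094255582225
seat scene [0.4838 0.2464]
```

The measurements agree. The cell is at about (0.542,-0.257) with its y axis at about 53.7°. The seat is at about (0.4815,0.2435) with y at about 109.2°. The jaw therefore goes to -36.3° at the cell and 19.2° at the seat. I'll swing over in stages.

```bash
cat >> h.py <<'E'
from scipy.spatial.transform import Rotation as Ro
def plan(p,jaw):
    s=monitor.state();R=np.array(s['tool_rot']);a=np.radians(jaw)
    y=np.array([np.cos(a),np.sin(a),0]);x=np.array([0,0,-1.]);T=np.c_[x,y,np.cross(x,y)]
    print(s['time_s'],s['tcp_pos'],'jaw',ang(R[:2,1]),'F',s['ft_force'],'w',s['gripper_width'])
    print('shift',R.T@(np.array(p)-s['tcp_pos'])/.25,'turn',Ro.from_matrix(R.T@T).as_rotvec()/np.pi)
E
python3 -m inch '[0,-1,1,0.333,0,0,1,0,-1,1,0.333,0,0,1,0,-1,1,0.333,0,0,1,0,-1,1,0.333,0,0,1,0,-1,1,0.333,0,0,1,0,-1,1,0.333,0,0,1,0,-1,1,0.333,0,0,1,0,-1,1,0.333,0,0,1,0,-1,1,0.333,0,0,1,0,-1,1,0.333,0,0,1]' 60
python3 -c "
from h import *
plan([.5,.05,.23],-10);plan([.542,-.257,.2],-36.3)"
```

```text
time_s: 1.1
tcp_pos: [0.3432, 0.3238, 0.2312]
tool_rot: [[-0.0, 0.964, 0.265], [0.0, 0.265, -0.964], [-1.0, -0.0, -0.001]]
ft_force: [-1.2, 1.2, 0.5]
gripper_width: 0.0853
1.1 [0.3432 0.3238 0.2312] jaw 15.362729353936544 F [-1.1552  1.1622  0.5219] w 0.08529565165878006
shift [0.0041 0.3146 1.2221] turn [ 0.1409 -0.0001  0.0001]
1.1 [0.3432 0.3238 0.2312] jaw 15.362729353936544 F [-1.1552  1.1622  0.5219] w 0.08529565165878006
shift [0.1235 0.1513 2.4508] turn [ 0.287  -0.0001  0.0002]
```

```bash
python3 -m inch '[0,0.3,1,0.141,0,0,1,0,0.3,1,0.141,0,0,1,0,0.3,1,0.141,0,0,1,0,0.3,1,0.141,0,0,1,0,0.3,1,0.141,0,0,1,0,0.3,1,0.141,0,0,1]' >/dev/null
python3 -m inch '[0,0,1,0.146,0,0,1,0,0,1,0.146,0,0,1,0,0,1,0.146,0,0,1,0,0,1,0.146,0,0,1,0,0,1,0.146,0,0,1,0,0,1,0.146,0,0,1]' >/dev/null
python3 -c "
from h import *
plan([.542,-.257,.2],-36.3)"
```

```text
2.3 [ 0.4371 -0.1503  0.2318] jaw -36.86675423507825 F [ 0.4675 -0.2477  0.3032] w 0.08512278714251592
shift [0.1285 0.5916 0.0895] turn [-0.0031  0.0003 -0.0005]
```

```bash
python3 -m inch '[0.12,0.592,0.09,-0.003,0,0,1,0.12,0.592,0.09,-0.003,0,0,1,0.12,0.592,0.09,-0.003,0,0,1,0.12,0.592,0.09,-0.003,0,0,1,0.12,0.592,0.09,-0.003,0,0,1,0.12,0.592,0.09,-0.003,0,0,1,0.12,0.592,0.09,-0.003,0,0,1]' >/dev/null
python3 - <<'E'
from h import *
import cv2
plan([.542,-.257,.031],-36.3)
a=optics.get_image('top')[130:330,310:510,::-1];b=optics.get_image('scene')[120:320,120:320,::-1]
cv2.imwrite('pics/over.png',np.hstack([cv2.resize(i,None,fx=2,fy=2) for i in(a,b)]))
E
```

```text
3.0 [ 0.5441 -0.2491  0.2028] jaw -35.76533480025073 F [ 0.6429  1.1359 -0.2057] w 0.0855537451988251
shift [0.687  0.0106 0.0331] turn [ 0.003  -0.0012 -0.0004]
```

View pics/over.png

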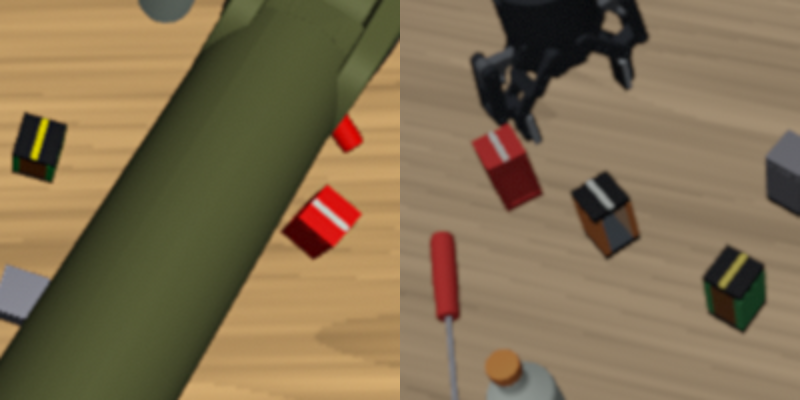

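The right half shows the open fingertips at scene pixels of about (186,187) and (234,160), with the clear cell below them. I'll check this against the projected pose, then go down.

```bash
python3 -c "
from h import *
print(ray('scene',(210,173.5),.214), monitor.state()['tcp_pos'])"
python3 -m inch '[0.2,0.015,0.03,0,0,0,1,0.35,0.015,0.03,0,0,0,1,0.35,0.015,0.03,0,0,0,1,0.45,0.015,0.03,0,0,0,1,0.55,0.015,0.03,0,0,0,1,0.62,0.015,0.03,0,0,0,1,0.687,0.015,0.03,0,0,0,1,0.687,0.015,0.03,0,0,0,1,0.687,0.015,0.03,0,0,0,1]'
```

```text
[ 0.5402 -0.25  ] [ 0.544  -0.2496  0.203 ]
time_s: 4.0
tcp_pos: [0.5429, -0.2593, 0.0303]
tool_rot: [[0.001, 0.81, -0.586], [-0.0, -0.586, -0.81], [-1.0, 0.001, -0.0]]
ft_force: [0.1, 0.1, 0.6]
gripper_width: 0.0853
```

Close, keeping the commanded pose.

```bash
python3 -m inch '[0,0,0,0,0,0,0.3,0,0,0,0,0,0,0.3,0,0,0,0,0,0,0.3,0,0,0,0,0,0,0.3,0,0,0,0,0,0,0.3,0,0,0,0,0,0,0.3,0,0,0,0,0,0,0.3,0,0,0,0,0,0,0.3,0,0,0,0,0,0,0.3,0,0,0,0,0,0,0.3]' 50
python3 -m inch '[-0.1,0,0,0,0,0,0.3,-0.25,0,0,0,0,0,0.3,-0.4,0,0,0,0,0,0.3,-0.55,0,0,0,0,0,0.3,-0.7,0,0,0,0,0,0.3,-0.7,0,0,0,0,0,0.3]'
python3 - <<'E'
from h import *
import cv2
plan([.4815,.2435,.2],19.2)
b=optics.get_image('scene')[80:330,120:440,::-1];cv2.imwrite('pics/lift.png',cv2.resize(b,None,fx=2,fy=2))
E
```

```text
time_s: 5.0
tcp_pos: [0.543, -0.2594, 0.0304]
tool_rot: [[0.001, 0.81, -0.586], [-0.0, -0.586, -0.81], [-1.0, 0.001, -0.001]]
ft_force: [-1.2, 1.4, 6.0]
gripper_width: 0.0438
time_s: 5.6
tcp_pos: [0.5448, -0.2609, 0.2096]
tool_rot: [[0.008, 0.81, -0.586], [-0.002, -0.586, -0.81], [-1.0, 0.008, -0.003]]
ft_force: [0.4, 0.2, -1.6]
gripper_width: 0.0436
5.6 [ 0.5448 -0.2609  0.2096] jaw -35.89801476018305 F [ 0.4192  0.2376 -1.5574] w 0.04359938135326922
shift [ 0.0312 -1.3883 -1.4858] turn [-0.3061  0.0004 -0.0028]
```

View pics/lift.png

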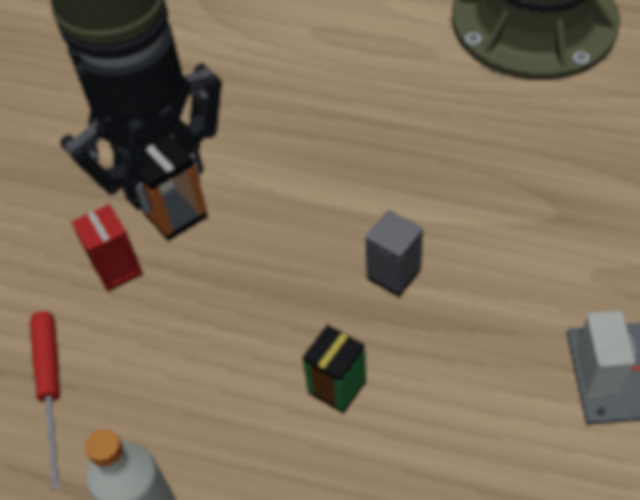

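The cell is held upright with its white line visible at about (160,157) and a clear pane facing the camera. The other cells are untouched. Now to the seat.

```bash
python3 -m inch '[0,-0.14,-0.15,-0.03,0,0,0.3,0,-0.28,-0.3,-0.06,0,0,0.3,0,-0.42,-0.45,-0.09,0,0,0.3,0,-0.56,-0.6,-0.12,0,0,0.3,0,-0.7,-0.75,-0.15,0,0,0.3,0,-0.7,-0.75,-0.15,0,0,0.3,0,-0.7,-0.75,-0.15,0,0,0.3]' >/dev/null
python3 -c "
from h import *
plan([.4815,.2435,.2],19.2)"
```

```text
6.35 [ 0.5093 -0.0022  0.2029] jaw -8.619848907142641 F [ 0.2375 -1.6772 -1.5346] w 0.043253101631998636
shift [ 0.0118 -0.2573 -0.9552] turn [-0.1546 -0.      0.0009]
```

```bash
python3 -m inch '[0,-0.05,-0.19,-0.03,0,0,0.3,0,-0.1,-0.38,-0.06,0,0,0.3,0,-0.15,-0.57,-0.09,0,0,0.3,0,-0.2,-0.76,-0.12,0,0,0.3,0,-0.257,-0.955,-0.155,0,0,0.3,0,-0.257,-0.955,-0.155,0,0,0.3,0,-0.257,-0.955,-0.155,0,0,0.3,0,-0.257,-0.955,-0.155,0,0,0.3]' >/dev/null
python3 -c "
from h import *
plan([.4815,.2435,.12],19.2)"
```

```text
7.15 [0.4849 0.2381 0.2038] jaw 18.737680376005297 F [-0.2296 -0.4662 -1.9261] w 0.04321888786411028
shift [ 0.3352 -0.0057 -0.0256] turn [-0.0026  0.0006  0.0004]
```

```bash
python3 -m inch '[0.1,-0.006,-0.026,-0.003,0,0,0.3,0.2,-0.006,-0.026,-0.003,0,0,0.3,0.3,-0.006,-0.026,-0.003,0,0,0.3,0.4,-0.006,-0.026,-0.003,0,0,0.3,0.48,-0.006,-0.026,-0.003,0,0,0.3,0.56,-0.006,-0.026,-0.003,0,0,0.3,0.56,-0.006,-0.026,-0.003,0,0,0.3,0.56,-0.006,-0.026,-0.003,0,0,0.3]' >/dev/null
python3 - <<'E'
from h import *
import cv2
plan([.4815,.2435,.043],19.2)
b=optics.get_image('scene')[190:320,380:560,::-1];cv2.imwrite('pics/above.png',cv2.resize(b,None,fx=4,fy=4,interpolation=cv2.INTER_CUBIC))
E
```

```text
7.95 [0.4812 0.2449 0.0648] jaw 19.365951624351993 F [-0.6814 -0.0551 -0.8945] w 0.04331748414167407
shift [ 0.0874 -0.0008  0.0056] turn [0.0009 0.0002 0.    ]
```

View pics/above.png

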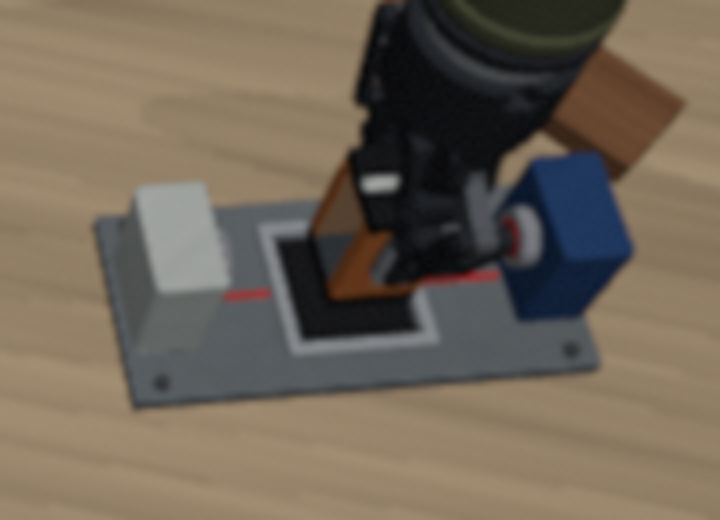

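```bash
python3 -c "
from h import *
P=crop('scene',[(330,300),(415,292)],380,190,4,.0345);print(P,ang(P[1]-P[0]))
a=np.radians(19.4);x=np.array([np.cos(a),np.sin(a)]);y=np.array([-x[1],x[0]])
print('centre from corners',P[0]-.022*x+.022*y,P[1]-.022*x-.022*y)
Q=crop('scene',[(258,225),(295,354),(440,342)],380,190,4,.017);print('rim',Q,(Q[0]+Q[2])/2,ang(Q[2]-Q[1]))"
```

```text
[[0.5054 0.2336]
 [0.4905 0.2746]] 110.11114640343993
centre from corners [0.4774 0.2471] [0.477  0.2465]
rim [[0.4591 0.1971]
 [0.53   0.2231]
 [0.5054 0.2933]] [0.4823 0.2452] 109.3155332082692
```

```bash
python3 -m inch '[0.02,0.006,0.004,0,0,0,0.3,0.035,0.006,0.004,0,0,0,0.3,0.05,0.006,0.004,0,0,0,0.3,0.06,0.006,0.004,0,0,0,0.3,0.07,0.006,0.004,0,0,0,0.3,0.08,0.006,0.004,0,0,0,0.3,0.084,0.006,0.004,0,0,0,0.3,0.084,0.006,0.004,0,0,0,0.3,0.084,0.006,0.004,0,0,0,0.3]'
```

```text
time_s: 8.9
tcp_pos: [0.4823, 0.2464, 0.0437]
tool_rot: [[0.0, 0.942, 0.335], [0.0, 0.335, -0.942], [-1.0, 0.0, -0.0]]
ft_force: [-0.4, -0.1, -1.2]
gripper_width: 0.0433
```

```bash
python3 -m inch '[0,0,0.007,0,0,0,0.3,0.002,0,0.007,0,0,0,0.3,0.004,0,0.007,0,0,0,0.3,0.006,0,0.007,0,0,0,0.3,0.006,0,0.007,0,0,0,0.3,0.006,0,0.007,0,0,0,0.3]'
```

```text
time_s: 9.5
tcp_pos: [0.4828, 0.2447, 0.0424]
tool_rot: [[0.0, 0.942, 0.335], [0.0, 0.335, -0.942], [-1.0, 0.0, -0.0]]
ft_force: [-1.3, -1.4, 0.6]
gripper_width: 0.0434
```

```bash
python3 -m inch '[0.002,0,0,0,0,0,0.3,0.004,0,0,0,0,0,0.3,0.004,0,0,0,0,0,0.3,0.004,0,0,0,0,0,0.3]'
```

```text
time_s: 9.9
tcp_pos: [0.4829, 0.2447, 0.0423]
tool_rot: [[-0.0, 0.942, 0.335], [0.0, 0.335, -0.942], [-1.0, -0.0, -0.001]]
ft_force: [-3.0, -2.6, 11.2]
gripper_width: 0.0434
```

It is seated, with 11 N of contact. Ease off, open and retreat upward.

```bash
python3 -m inch '[-0.003,0,0,0,0,0,0.3,-0.003,0,0,0,0,0,0.55,-0.003,0,0,0,0,0,0.7,-0.003,0,0,0,0,0,0.9,-0.003,0,0,0,0,0,0.9,-0.003,0,0,0,0,0,0.9,-0.003,0,0,0,0,0,0.9,-0.003,0,0,0,0,0,0.9]'
python3 -m inch '[-0.04,0,0,0,0,0,0.9,-0.1,0,0,0,0,0,0.9,-0.2,0,0,0,0,0,0.9,-0.35,0,0,0,0,0,0.9,-0.5,0,0,0,0,0,0.9,-0.7,0,0,0,0,0,0.9,-0.7,0,0,0,0,0,0.9]'
python3 -m inch '[0,0,0.2,0,0,0,0.9,0,0,0.4,0,0,0,0.9,0,0,0.6,0,0,0,0.9,0,0,0.8,0,0,0,0.9,0,0,1,0,0,0,0.9,0,0,1,0,0,0,0.9,0,0,1,0,0,0,0.9]'
python3 - <<'E'
from h import *
import cv2
a=optics.get_image('top')[215:315,80:240,::-1];b=optics.get_image('scene')[:,:,::-1]
cv2.imwrite('pics/top_end.png',cv2.resize(a,None,fx=5,fy=5,interpolation=cv2.INTER_CUBIC));cv2.imwrite('pics/scene_end.png',b)
E
```

```text
time_s: 10.7
tcp_pos: [0.4828, 0.2447, 0.0418]
tool_rot: [[0.0, 0.942, 0.335], [0.0, 0.335, -0.942], [-1.0, 0.0, -0.0]]
ft_force: [0.2, -0.2, 0.3]
gripper_width: 0.077
time_s: 11.4
tcp_pos: [0.4869, 0.2464, 0.2257]
tool_rot: [[0.012, 0.942, 0.334], [0.009, 0.334, -0.943], [-1.0, 0.014, -0.005]]
ft_force: [0.3, 0.4, -0.4]
gripper_width: 0.0767
time_s: 12.1
tcp_pos: [0.5667, 0.0073, 0.2177]
tool_rot: [[0.001, 0.944, 0.331], [0.0, 0.331, -0.944], [-1.0, 0.001, 0.0]]
ft_force: [-0.8, 0.8, -0.9]
gripper_width: 0.0771
```

View pics/top_end.png

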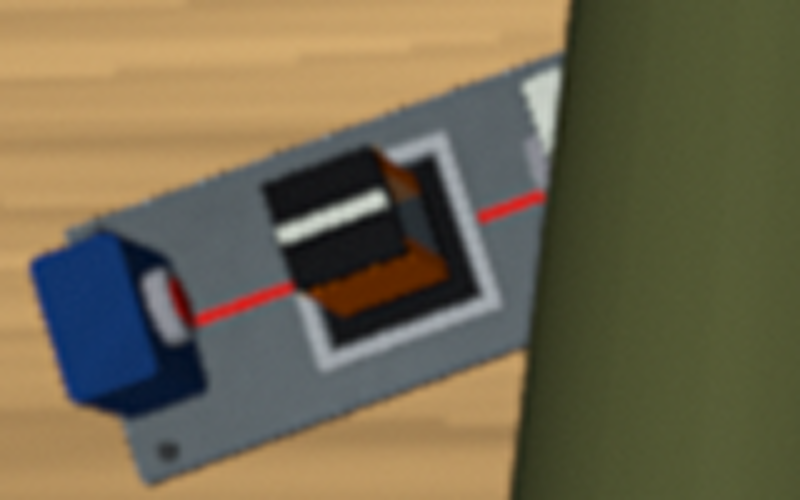

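View pics/scene_end.png

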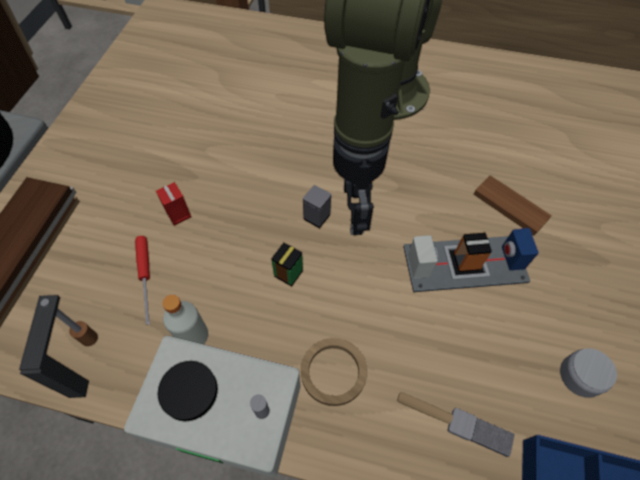

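The top crop shows the cell standing inside the rim with its white line from (278,237) to (388,200), along the red light path. In the scene view the other cells are in their original places and the gripper is clear. One numeric check:

```bash
python3 -c "
from h import *
P=crop('top',[(262,187),(372,148),(408,248),(300,293)],80,215,5,.092);L=crop('top',[(278,237),(388,200)],80,215,5,.092)
e=np.roll(P,-1,0)-P
print(P.mean(0),L.mean(0),np.linalg.norm(e,axis=1),ang(L[0]-L[1]),[ang(v) for v in e])"
```

```text
[0.4816 0.2423] [0.4817 0.2432] [0.0434 0.0412 0.0431 0.0435] 107.79681587445216 [np.float64(-71.16427647742867), np.float64(-159.28902407646495), np.float64(111.92576614394602), np.float64(21.03078501556917)]
```

```bash
python3 -c "
from station import order;print(order.close_job())"
```

```text
the job is handed in; nothing more can be done
None
```

I set the clear-windowed cell upright in the monitor's seat, let go of it, moved the arm clear and handed the job in at about 12 s of the 38 s allowed.

- **Setting down:** I gripped the cell by its orange sides and lowered it until it touched the seat floor at about 11 N. I eased off before opening the gripper.
- **Position:** In the last top picture, the cap centre measured (0.482, 0.242), against (0.481, 0.243) for the seat. The cap plane used was 80 mm above the seat floor, and the cap sides came out at 41–44 mm.
- **Heading:** The white line read 107.8° and the cap edges averaged about 110°, against 109.3° for the light path. That spread of 2–3° per edge is my pixel-reading error. The jaws were at 19.6°, which puts the light path at 109.6°.
- **Other cells:** The amber, grey and red cells look unmoved in the final scene picture. I did not measure them.
- **One disagreement:** Just before lowering, the scene camera put the cell about 4–5 mm from where the arm reported it. I corrected by about 2 mm, and the final top picture shows the cell centred.

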